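# Seat the sharpening stone in the sprung holder

## Task

Seat the smaller sharpening stone in the steel holder on the wooden board: tip it, tuck its low end under the lip of the sprung jaw, push the jaw back and rock the stone down until it lies flat and fully home against the end stop, then let go. The holder was clamped by hand a little to one side of its board, so feel for it. The stone is brittle: do not force it, and leave the other things on the bench alone.

Things in the scene. Friction and masses are not known exactly. Their poses are not given: they have to be found in the camera images.
- stone: The smaller sharpening stone: a plain grey rectangular block 120 x 45 x 24 mm (its x, y, z), 0.2 to 0.4 kg, lying flat on the bench. Origin: centre of its underside; x along its length, z up. Its two ends are alike. Grip it across the 45 mm width near the middle of its length.
- board: Wooden board 220 x 130 x 18 mm (x, y, z) fixed to the bench; origin: centre of its underside, z up. On it a dark steel stone holder, long axis along board x, sprung jaw at its +x end, middle at board x = 0, but clamped anywhere from -14 to +14 mm along board y: this shift is NOT measured; feel or see it. It does not yield. Contact of stone with holder or board must stay below 40 N.
- jaw (a joint): Sprung aluminium jaw, 40 mm wide; value: m pushed towards board +x, 0 at rest, hard stop 0.014. Upright face at board x = 57 mm + value, so the stone is 3 mm too long at rest: seated, it reads 0.003. A lip juts 6 mm from the face towards -x; lip underside at board z = 54 mm, top 59. Spring 3.5 N at 0, 8.4 N at 0.014. No flat entry from above: tilt 15 to 20 degrees, low end under lip first.
- pocket (a point): Point on the board's middle line at the height of the pocket floor (board x 0, y 0, z 26 mm); axes as the board. The true pocket centre is this plus the unmeasured shift along y. Floor plate 170 x 62 mm, top at z 26. Stone seated: underside on this floor, x along board x, origin at board x 0 and y = shift.
- guides (a point): Board x 44, y 0, z 38 mm: level of the tops of the holder's four corner guides, each spanning board |x| 30 to 58. From the holder's own centre line (shifted) their inner faces are at 23.5 mm (1 mm clearance beside the stone), outer faces at 29.5 mm; inner top edges have a 2 mm chamfer. For |x| below 30 both sides are open for fingers.
- stop (a point): Board x -60, y 0, z 38 mm: inner face and top height of the holder's fixed end stop (12 mm thick, 50 mm wide, 12 mm above the floor), which shifts along y with the holder. The stone's raised end comes down in front of it and must end against it.
- big_stone: The larger sharpening stone, 150 x 60 x 30 mm, grey; not to be used. Origin: centre of its underside, x along its length.
- wax_tin: Round metal wax tin, 72 mm across, 28 mm high, near the bench's middle, beyond the board. Origin: centre of its underside.
- glue_jar: Jar, 64 mm across, 100 mm high, beyond the board to the right. Origin: centre of its underside.
- hammer: Hammer lying across at the far left of the bench.
- brush: Brush lying to the right of the board.
- heel_blocks: Rubber heel block, 70 x 62 x 24 mm, beyond the board. Origin: centre of its underside.
- awl: Awl with a handle lying near left, before the stones.
Things that resemble listed ones, but are neither listed nor needed, are in the scene too. What is shaped like the stone but green or red is not meant.

How it is judged:
On the way, in this order (a step that is already met when the one before it is completed fails the run):
1. the stone is lifted clear of the bench (height (world z) of stone above 0.05 m), for 0.1 s.
2. the tilted stone pushes the jaw back (value of joint jaw above 0.003 m and angle between stone's own z axis and vertical above 0.1 rad and contact force between stone and board above 1 N), for 0.1 s.
At the end, for the whole second after the job is handed in: Stone released and at rest on the holder floor: underside 23.5 to 28 mm above the board's underside, level within 0.035 rad, parallel to the board within 0.06 rad, centre within 3 mm of the board's middle in x and 16.5 mm in y, jaw bearing on it (value 1 to 5.5 mm) (z of stone in the frame of board between 0.0235 and 0.028 m and x of stone in the frame of board between -0.003 and 0.003 m and y of stone in the frame of board between -0.0165 and 0.0165 m and angle between stone's own z axis and vertical below 0.035 rad and angle between the x axis of stone and the x axis of board, either way round below 0.06 rad and value of joint jaw between 0.001 and 0.0055 m and linear speed of stone below 0.01 m/s); the robot touches nothing.
It fails at once if the stone is forced against the holder (over 40 N) (contact force between stone and board above 40 N).
It fails at once if another thing on the bench is shoved more than 25 mm (distance of any of big_stone, wax_tin, glue_jar, hammer, brush, heel_blocks, awl from where it was at the start of the episode above 0.025 m).
It also fails if it takes over 67 s, if anything falls off the work surface, if the arm or the gripper's body presses on something with over 40 N, if the wrist force passes 120 N, or if a joint passes its speed limit or range.

## Robot

A 6-joint arm with a two-finger parallel gripper is mounted at the origin on the work surface. World frame = base frame: x ahead of the robot, y to its left, z up, the work surface at z = 0. Lengths are in m, angles in rad, forces in N, time in s.
With the tool pointing down it reaches from about 0.275 to 0.825 m from the base axis. Payload 4.9 kg.
Tool frame: the origin (TCP) lies at the very end of the fingers, on their centre line; the grasp point (between the pads) lies env.pinch_z behind it (env.pinch_z is the distance from the TCP to the grasp point, in m); y points along the fingers, x is the direction in which the jaws open and shut, and the axes are right-handed (so a half turn about y gives the same grasp; the last joint's range is limited). The gripper opens to 85 mm and grips with 20 to 120 N. Pads are 22 mm wide; open, the fingers measure 114 mm over their backs; the gripper's body (76 mm by 85 mm) begins 54 mm behind the grasp point. The pads swing forward as they close: fully open they stand 13 mm farther back than shut.
Start: joints at [-1.27, 0.326, -0.193, 1.052, 0, 1.437], TCP at [0.232, -0.499, 0.231] pointing down, gripper open.
Joint ranges: [-2.65, 2.65], [-0.97, 1.79], [-1.3, 1.35], [-1.93, 2.1], [-1.47, 1.37], [-3.14, 3.14]. Speed limits (rad/s): [2.57, 2.57, 3.14, 3.14, 3.14, 3.14].

## Interface

Orientations are given as [roll, pitch, yaw] about the fixed x, y, z axes, in that order (R = Rz(yaw) Ry(pitch) Rx(roll)).
In Python, from station import env gives the robot as it stands. The module is installed in compiled form; this text tells all that it offers.
- The arm moves only by the tool drive_tool, never from a script. Its argument "moves" is a list of rows, each a list of 3 entries, a list of its own where there are three numbers: the shift along the tool's x, y, z in cm, then the turn about the tool's y in degrees, then the closure, from 0 (fully open) to 1 (shut). In form: [[[x, y, z], yaw, hand], ...]. A call has 1 to 12 rows; each row shifts and turns the commanded pose from where the row before left it, along the tool's axes as they then stand; what a row does not reach is not made up. A row lasts 1/10 s, in which the tool goes at most 50 mm and 8.59 degrees, less where a joint would pass 70% of its speed; a pose out of reach is approached as far as the arm can. A call is refused whole if a number of a shift passes 5 or a number of a turn 8.59, either way. A call with a gripper value outside its range is refused whole. The fingers move at their own pace and stop on an object; the grip force is fixed at half the most. Time passes only in rows, so rows that do not move let the fingers close. It gives the time, the measured TCP pose, the force and the opening at its end, in the units of the state.
- env.get_obs(): the state, without advancing time (a new reading comes with each control period).
- env.snapshot(name): name is "scene" or "top" or "wrist"; returns a dict with "pixels" (480x640x3 uint8, red, green, blue), "depth" (480x640 float32, m along the optical axis (not along the pixel's ray), 0 where there is no reading), "fx", "fy", "cx", "cy" (pixels), "k1" (the pictures are not rectified: a ray, as slopes to the right and down, at radius r is drawn at 1 + k1 r^2 times it, then the intrinsics apply), "view" (4x4, takes a point from world to camera coordinates); the wrist camera has in their place "mount" (4x4, takes a point from camera to tool coordinates, whose origin is the TCP and whose axes are the tool frame's). Camera axes: x right, y up, looking along -z (the intrinsics and any distortion apply to the point x, -y, -z); pixel columns grow to the right and rows downward; lengths in m; the calibration is good to about 2 mm. A picture is of the moment at which its call begins: read the wrist's pose just before it.
- env.sign_off(): hands the job in, once; it reports no verdict.
The state is a dict: "time_s": time; "qpos": joint angles; "qvel": joint speeds; "tau": joint torques, N m; "eef_pos": TCP position; "eef_rot": TCP orientation; "contact_force": force on the tool from outside, world axes, zero at the start; "torque": the same for the moment, N m; "width": finger opening in m.
Only numpy, scipy, OpenCV 4.12 (cv2) and the standard library are available. Lean on these libraries where they do the work, as an engineer would, in place of code of your own. Each camera call takes 0.05 s, during which the arm holds its last target. There are 200 camera calls.

## Working session

There is one attempt and no reset: what is moved stays moved. The work goes in short steps, Python scripts to look and compute and a tool call to move; the robot and the scene stay as the last step left them, time stands still between calls to the robot, and variables do not carry over. Pictures are saved under pics/ and viewed, about 8 in all and at most 12, crops included, and the job is handed in when it is done.

Besides the shell and the picture viewer there is one more tool, called after "Emit:" as name([rows], argument=value, ...), one row to a line, values as JSON. drive_tool: Moves the arm, as the interface text tells. Its arguments: {"type":"object","properties":{"moves":{"type":"array","items":{"type":"array"}}},"required":["moves"]}

```bash
mkdir -p pics; cat > h.py <<'E'
import numpy as np, cv2
from station import env
from scipy.spatial.transform import Rotation as R
def snap(n):
    o=env.get_obs(); s=env.snapshot(n)
    if 'view' in s: T=np.linalg.inv(np.array(s['view']))
    else:
        W=np.eye(4); W[:3,:3]=R.from_euler('xyz',o['eef_rot']).as_matrix(); W[:3,3]=o['eef_pos']; T=W@np.array(s['mount'])
    v,u=np.mgrid[0:480,0:640]
    xd=(u-s['cx'])/s['fx']; yd=(v-s['cy'])/s['fy']; x,y=xd.copy(),yd.copy()
    for _ in range(8):
        f=1+s['k1']*(x*x+y*y); x=xd/f; y=yd/f
    d=s['depth']; P=np.stack([x*d,-y*d,-d],-1)@T[:3,:3].T+T[:3,3]; P[d==0]=np.nan
    return s,P
def save(n,s,crop=None,k=1):
    p=s['pixels'][...,::-1]
    if crop: a,b,c,d=crop; p=p[b:d,a:c]
    cv2.imwrite('pics/'+n,cv2.resize(p,None,fx=k,fy=k,interpolation=cv2.INTER_CUBIC))
E
python3 - <<'E'
from h import *
print(env.get_obs(),env.pinch_z)
s,P=snap('top'); save('top.png',s); np.save('P.npy',P); np.save('px.npy',s['pixels'])
E
```

```text
{'time_s': 0.0, 'qpos': array([-1.27020296e+00,  3.26952833e-01, -1.93601629e-01,  1.05201186e+00,
       -9.54008825e-06,  1.43664954e+00]), 'qvel': array([-0.0005928 ,  0.00058874,  0.00090229,  0.00070181,  0.00220331,
       -0.00013478]), 'tau': array([ 1.33822672e-03, -4.43399262e+01,  2.62442565e+01,  1.53385947e-02,
       -5.39533482e-05, -1.33340856e-05]), 'eef_pos': array([ 0.23150189, -0.49824698,  0.23049024]), 'eef_rot': array([-1.57056905,  0.00175537, -1.13605597]), 'contact_force': array([ 0.56894654, -1.17650214, -0.0048875 ]), 'torque': array([ 0.01647294,  0.04505904, -0.03557156]), 'width': 0.08533810281809343} 0.0187
```

View pics/top.png

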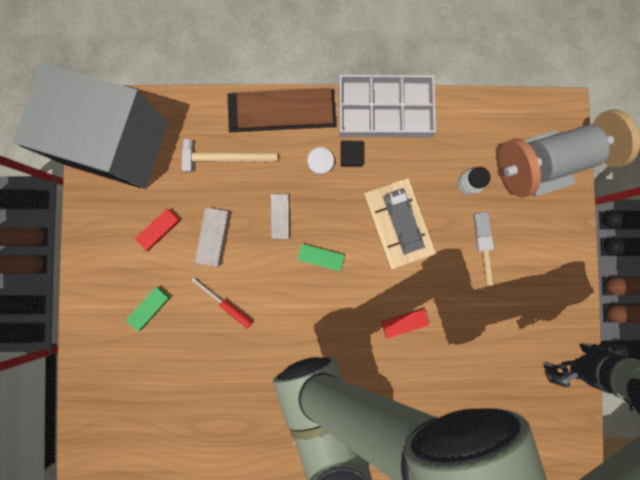

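The picture shows two grey blocks, at (280,216) and (212,237). The green and red ones are not meant. The board is at (400,223), with the bright jaw at its far end (397,195). I'll measure the blocks to confirm which is smaller, and crop.

```bash
python3 - <<'E'
from h import *
P=np.load('P.npy'); px=np.load('px.npy')
print('bench',P[300,330],P[260,180])
def rect(name,m,n=1000):
    q=P[m][:,:2]; r=cv2.minAreaRect((q*n).astype(np.float32)); print(name,r,'z',np.nanmedian(P[m][:,2]),m.sum())
v,u=np.mgrid[0:480,0:640]
def box(a,b,c,d): return (u>=a)&(u<c)&(v>=b)&(v<d)
z=P[...,2]
rect('small',box(260,180,300,252)&(z>.014)&(z<.04))
rect('big',box(190,195,240,275)&(z>.016)&(z<.05))
B=box(350,165,445,280)
rect('board',B&(z>.010)&(z<.08))
for lo,hi in((.02,.03),(.03,.034),(.034,.045),(.045,.075)):
    rect(f'holder {lo}',B&(z>lo)&(z<hi))
s={'pixels':px}
a=cv2.resize(px[170:270,190:300],None,fx=4,fy=4,interpolation=2); b=cv2.resize(px[170:270,355:445],None,fx=4,fy=4,interpolation=2)
cv2.imwrite('pics/crop.png',np.hstack([a,b])[...,::-1])
E
```

```text
bench [0.34177183 0.00709095 0.00057777] [ 0.4516578   0.41640038 -0.00275798]
small ((547.4767456054688, 138.68447875976562), (163.65692138671875, 64.56938171386719), 12.24044132232666) z 0.023322024210136183 749
big ((513.1424560546875, 325.22900390625), (59.2849235534668, 147.46746826171875), 79.73588562011719) z 0.029187370463740647 1245
board ((589.7723999023438, -166.90359497070312), (305.8812255859375, 136.3006591796875), 20.959388732910156) z 0.019643971453629838 3811
holder 0.02 ((589.70458984375, -166.11215209960938), (306.78851318359375, 131.67929077148438), 21.53864097595215) z 0.024637946036693448 1431
holder 0.03 ((553.5438842773438, -190.65411376953125), (165.550537109375, 57.04053497314453), 18.780620574951172) z 0.031216301221562492 52
holder 0.034 ((560.5805053710938, -189.63270568847656), (156.00265502929688, 60.05624771118164), 19.23605728149414) z 0.038138331082703925 221
holder 0.045 ((616.6945190429688, -171.20181274414062), (34.52167510986328, 43.68218994140625), 21.299137115478516) z 0.05925954493965846 115
```

View pics/crop.png

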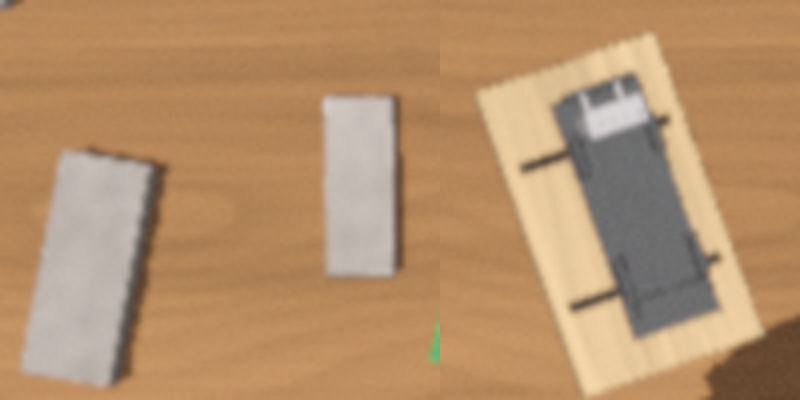

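The smaller stone is the one at (280,216): 24 mm high and nearly aligned with world x. The other grey block is 148 x 59 x 30 mm, so it is the big one. In the crop the holder sits off toward the board's right edge. I'll now look from close above the board with the wrist camera.

```bash
cat >> h.py <<'E'
def goto(x,y,z,yaw=None,n=1):
    o=env.get_obs(); M=R.from_euler('xyz',o['eef_rot']).as_matrix(); p=np.array(o['eef_pos'])
    yw=np.degrees(o['eef_rot'][2]); d=M.T@(np.array([x,y,z])-p)*100
    t=0 if yaw is None else -((yaw-yw+180)%360-180)
    print('at',p.round(4),'yaw',yw.round(2),'tool shift cm',d.round(2),'turn',round(t,2),'F',o['contact_force'].round(1),'w',round(o['width'],4))
E
python3 - <<'E'
from h import *
# top camera: board corners, stone corners by hand-picked pixels onto planes
s=env.snapshot('top'); V=np.linalg.inv(np.array(s['view']))
def ray(u,v,z):
    K=np.array([[s['fx'],0,s['cx']],[0,s['fy'],s['cy']],[0,0,1.]]); a=np.array([(u-s['cx'])/s['fx'],(v-s['cy'])/s['fy']]);b=a.copy()
    for _ in range(10): b=a/(1+s['k1']*(b@b))
    d=V[:3,:3]@np.array([b[0],-b[1],-1]); c=V[:3,3]; return (c+d*(z-c[2])/d[2])[:2]
f=lambda x,y,z,o,u0:ray(u0+(x-o)/4,170+y/4,z)
for name,pts,o,u0,z in(('board',[(477,92),(655,33),(765,330),(587,395)],440,355,.018),('stone',[(323,96),(393,96),(394,275),(327,275)],0,190,.024)):
    q=np.array([f(x,y,z,o,u0) for x,y in pts]); a=(q[0]+q[1]-q[2]-q[3])/2; print(name,q.mean(0),np.degrees(np.arctan2(a[1],a[0])),np.linalg.norm(a))
for n,c in(('heel',(352,153)),('jar',(474,180)),('brush',(484,230))): print(n,ray(*c,.024))
goto(.56,-.19,.33,-71)
E
```

```text
board [ 0.54989821 -0.18450563] 19.324601539364007 0.21725649519083848
stone [0.56776431 0.14176779] 0.9663332891414385 0.12108608933251226
heel [ 0.74119078 -0.05421738]
jar [ 0.66743762 -0.38936786]
brush [ 0.52961106 -0.41300554]
at [ 0.2315 -0.4983  0.2306] yaw -65.09 tool shift cm [-14.14  -9.91  42.78] turn 5.91 F [-0.6  1.  -0.4] w 0.0852
```

Emit:
drive_tool([
  [[0,-3,0],3,0],
  [[-1.3,-2,3.5],3,0],
  [[-1.3,-2,4],0,0],
  [[-1.3,-2,4],0,0],
  [[-1.4,-1,4],0,0],
  [[-1.4,0,4],0,0],
  [[-1.4,0,4],0,0],
  [[-1.4,0,4],0,0],
  [[-1.3,0,4],0,0],
  [[-1.3,0,4],0,0],
  [[-1.5,0,4],0,0],
  [[-1.5,0,4],0,0],
])

```text
time_s: 1.3
eef_pos: [0.594, -0.2121, 0.3308]
eef_rot: [-1.571, 0.001, -1.241]
contact_force: [0.1, -0.8, 0.1]
width: 0.0854
```

Emit:
drive_tool([
  [[0,0,0],0,0],
  [[0,0,0],0,0],
])

```text
time_s: 1.5
eef_pos: [0.5932, -0.2127, 0.3303]
eef_rot: [-1.572, 0.001, -1.239]
contact_force: [0.1, -0.2, -0.4]
width: 0.0854
```

```bash
python3 - <<'E'
from h import *
goto(.56,-.19,.33,-70.7)
s,P=snap('wrist'); save('w1.png',s); np.savez('w1.npz',P=P,px=s['pixels'])
E
```

```text
at [ 0.5932 -0.2127  0.3303] yaw -70.97 tool shift cm [-3.22  0.04 -2.4 ] turn -0.27 F [ 0.1 -0.2 -0.4] w 0.0854
```

View pics/w1.png

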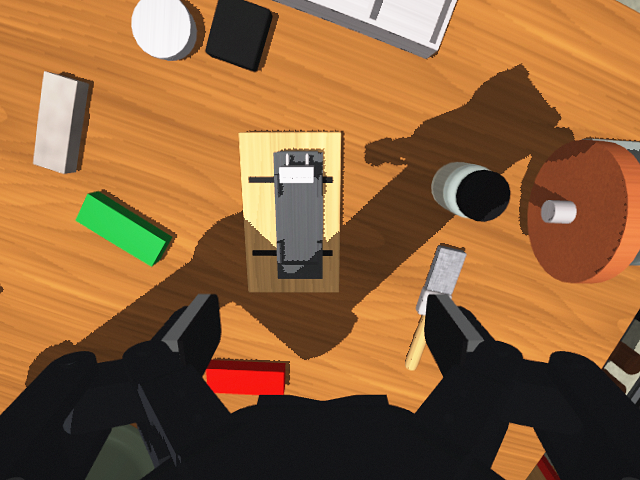

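The wrist view shows the board at (292,212), the jaw at its top (295,172), and the holder right of the board's middle. I'll fit both from depth.

```bash
python3 - <<'E'
from h import *
d=np.load('w1.npz'); P=d['P']; px=d['px'].astype(float)
v,u=np.mgrid[0:480,0:640]; B=(u>215)&(u<365)&(v>115)&(v<305); z=P[...,2]
print('bench z',np.nanmedian(z[(u>60)&(u<200)&(v>270)&(v<290)]))
m=B&(z>.012)&(z<.024)
# board frame refine: rect of filled board mask
mm=(B&(z>.011)).astype(np.uint8); mm=cv2.morphologyEx(mm,cv2.MORPH_OPEN,np.ones((7,7)))
q=P[(mm>0)&(z<.023)][:,:2]
r=cv2.minAreaRect((q*1000).astype(np.float32)); print('board rect',r)
yaw=np.radians(19.3)
for it in range(1):
    c=np.array(r[0])/1000; a=r[2] if r[1][0]>r[1][1] else r[2]-90; a=(a+90)%180-90; print('yaw',a)
    A=np.radians(a); M=np.array([[np.cos(A),np.sin(A)],[-np.sin(A),np.cos(A)]])
    L=(P[...,:2]-c)@M.T
    for lo,hi,n in((.012,.022,'board'),(.022,.030,'floor'),(.033,.043,'guides/stop'),(.050,.066,'jaw')):
        k=B&(z>lo)&(z<hi); k=cv2.morphologyEx(k.astype(np.uint8),cv2.MORPH_OPEN,np.ones((2,2)))>0
        l=L[k]*1000; print(n,k.sum(),'z',np.median(z[k]),'x',np.percentile(l[:,0],[1,50,99]).round(1),'y',np.percentile(l[:,1],[1,50,99]).round(1))
    k=B&(z>.033)&(z<.043); l=L[k]*1000
    for s in(1,-1):
        g=l[(np.abs(l[:,0]-s*44)<14)]; h,e=np.histogram(g[:,1],bins=np.arange(-60,40,3)); print(s,[(int(x),int(y)) for x,y in zip(e,h) if y])
# wrist-measured small stone
S=(u>20)&(u<100)&(v>60)&(v<185)&(z>.019)&(z<.029)
S=cv2.morphologyEx(S.astype(np.uint8),cv2.MORPH_OPEN,np.ones((5,5)))>0
print('stone',cv2.minAreaRect((P[S][:,:2]*1000).astype(np.float32)),np.median(z[S]))
E
```

```text
bench z 0.001115220040072612
board rect ((549.56494140625, -183.00413513183594), (219.6732177734375, 130.7401885986328), 18.90579605102539)
yaw 18.90579605102539
board 9506 z nan x [nan nan nan] y [nan nan nan]
floor 4298 z nan x [nan nan nan] y [nan nan nan]
guides/stop 851 z nan x [nan nan nan] y [nan nan nan]
jaw 553 z nan x [nan nan nan] y [nan nan nan]
1 [(-42, 23), (-39, 69), (-36, 22), (12, 55), (15, 49), (18, 15)]
-1 [(-42, 20), (-39, 62), (-36, 20), (12, 47), (15, 47), (18, 5)]
stone ((569.5458984375, 142.310546875), (120.26412963867188, 47.58738327026367), 0.6101265549659729) 0.025081766207294243
```

```bash
python3 - <<'E'
from h import *
d=np.load('w1.npz'); P=d['P']; v,u=np.mgrid[0:480,0:640]; B=(u>215)&(u<365)&(v>115)&(v<305); z=P[...,2]
A=np.radians(18.91); c=np.array([.54956,-.1830]); M=np.array([[np.cos(A),np.sin(A)],[-np.sin(A),np.cos(A)]]); L=(P[...,:2]-c)@M.T*1000
k=B&(z>.034)&(z<.042); l=L[k]
for s in(1,-1):
    a=[l[(np.abs(l[:,0]-s*44)<13)&(l[:,1]*t>0)][:,1] for t in(1,-1)]; print(s,[(np.mean(x),np.percentile(x,[2,98])) for x in a],(a[0].mean()+a[1].mean())/2)
k=B&(z>.052)&(z<.066); l=L[k]; print('jaw',np.percentile(l,[2,50,98],axis=0),np.median(z[k]))
k=B&(z>.034)&(z<.042); l=L[k]; l=l[l[:,0]<-58.]; print('stop',np.percentile(l,[2,50,98],axis=0))
o=lambda x,y,z:goto(.0+c[0]+(M.T@[x,y])[0]/1000,c[1]+(M.T@[x,y])[1]/1000,z,-71.1)
goto(.5687,.142,.12,-89.2)
E
```

```text
1 [(np.float64(15.456482622335264), array([12.6791849 , 18.47871548])), (np.float64(-37.61955931119665), array([-40.12557614, -35.08253261]))] -11.081538344430694
-1 [(np.float64(15.209538196956848), array([12.47434136, 18.11904758])), (np.float64(-37.541926732778585), array([-40.18705791, -34.87286609]))] -11.166194267910868
jaw [[ 51.66205205 -30.78656769]
 [ 61.06623432 -10.88757596]
 [ 69.28489361   8.35271933]] 0.0605480693289297
stop [[-70.8097063  -34.84221544]
 [-64.56556006 -10.78211683]
 [-59.3211383   12.99196353]]
at [ 0.5925 -0.2135  0.3306] yaw -71.07 tool shift cm [-34.38  21.07   9.31] turn 18.13 F [-1.1 -0.2 -0.1] w 0.0856
```

Emit:
drive_tool([
  [[0,0,0],8.5,0],
  [[0,0,0],8.5,0],
  [[0,0,0],1.1,0],
  [[-4.5,1,-0.2],0,0],
  [[-4.5,1,-0.2],0,0],
  [[-4.5,2,-0.3],0,0],
  [[-4.5,3,-0.3],0,0],
  [[-4.5,3,-0.3],0,0],
  [[-4.5,3,-0.2],0,0],
  [[-4.5,4,-0.2],0,0],
  [[-4.1,4,-0.2],0,0],
  [[0,0,0],0,0],
])

```text
time_s: 2.75
eef_pos: [0.5668, 0.1027, 0.1358]
eef_rot: [-1.58, 0.014, -1.524]
contact_force: [-1.2, -0.7, -0.5]
width: 0.0851
```

```bash
python3 - <<'E'
from h import *
s,P=snap('wrist'); z=P[...,2]; save('w2.png',s)
g=(np.linalg.norm(P[...,:2]-[.5687,.142],axis=-1)<.08)&(z>.019)&(z<.030)
g=cv2.morphologyEx(g.astype(np.uint8),cv2.MORPH_OPEN,np.ones((5,5)))>0
print(g.sum(),cv2.minAreaRect((P[g][:,:2]*1000).astype(np.float32)),np.median(z[g]))
goto(.5695,.142,.009,-89.3)
E
```

```text
9169 ((569.2716674804688, 142.65206909179688), (120.53285217285156, 45.65277862548828), 0.8115442395210266) 0.024920324493900747
at [0.5688 0.1014 0.1384] yaw -87.45 tool shift cm [-3.88 12.99  0.32] turn 1.85 F [-0.7 -0.4  1.3] w 0.0852
```

Emit:
drive_tool([
  [[-2.1,2,0.1],0.9,0],
  [[-2.0,3,0.1],0.9,0],
  [[0,2.5,0.0],0,0],
  [[0,1.5,0],0,0],
  [[0,1,0],0,0],
  [[0,0,0],0,0],
  [[0,0,0],0,0],
])

```text
time_s: 3.5
eef_pos: [0.5737, 0.1166, 0.0424]
eef_rot: [-1.57, 0.036, -1.515]
contact_force: [-0.6, -0.8, 0.3]
width: 0.0854
```

```bash
python3 - <<'E'
from h import *
goto(.5693,.1425,.003,-89.2)
E
```

```text
at [0.5737 0.1166 0.0424] yaw -86.8 tool shift cm [-2.47  4.03 -0.3 ] turn 2.4 F [-0.6 -0.8  0.3] w 0.0854
```

```bash
python3 - <<'E'
from h import *
o=env.get_obs(); print(o['qpos'].round(3),o['qvel'].round(3),o['eef_rot'])
E
```

```text
[ 0.055  0.573 -0.334  0.662  0.036  3.141] [ 0.008 -0.007  0.001  0.     0.001  0.004] [-1.56978958  0.03639819 -1.51491058]
```

Emit:
drive_tool([
  [[0,0,0],0,0],
  [[0,0,0],0,0],
  [[0,0,0],0,0],
])

```text
time_s: 3.8
eef_pos: [0.5729, 0.1174, 0.0417]
eef_rot: [-1.571, 0.037, -1.514]
contact_force: [0.1, 0.2, -0.2]
width: 0.0857
```

```bash
python3 - <<'E'
from h import *
o=env.get_obs(); print(o['qpos'].round(3),o['qvel'].round(3),o['eef_rot'])
s=env.snapshot('wrist'); save('w3.png',s)
E
```

```text
[ 0.057  0.574 -0.336  0.661  0.037  3.141] [ 0.003  0.006 -0.004 -0.001 -0.    -0.   ] [-1.57072189  0.03659369 -1.51386573]
```

View pics/w3.png

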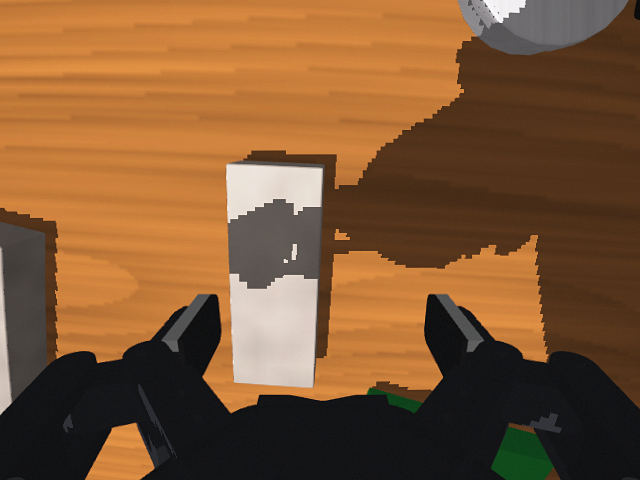

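Joint 6 is at its range end (3.141), which is the warned half-turn case. I'll raise the tool and turn about half a turn the other way.

Emit:
drive_tool([
  [[0,-4,0],-4,0],
  [[0,-3,0],-8.5,0],
  [[0,0,0],-8.5,0],
  [[0,0,0],-8.5,0],
  [[0,0,0],-8.5,0],
  [[0,0,0],-8.5,0],
  [[0,0,0],-8.5,0],
  [[0,0,0],-8.5,0],
  [[0,0,0],-8.5,0],
  [[0,0,0],-8.5,0],
  [[0,0,0],-8.5,0],
  [[0,0,0],-8.5,0],
])

```text
time_s: 5.05
eef_pos: [0.5726, 0.1149, 0.111]
eef_rot: [-1.534, -0.004, 0.194]
contact_force: [0.5, 0.1, 0.2]
width: 0.0856
```

Emit:
drive_tool([
  [[0,0,0],-8.5,0],
  [[0,0,0],-8.5,0],
  [[0,0,0],-8.5,0],
  [[0,0,0],-8.5,0],
  [[0,0,0],-8.5,0],
  [[0,0,0],-8.5,0],
  [[0,0,0],-8.5,0],
  [[0,0,0],-8.5,0],
  [[0,0,0],-8.5,0],
  [[0,0,0],-4,0],
  [[0,0,0],0,0],
])

```text
time_s: 6.15
eef_pos: [0.5726, 0.1149, 0.111]
eef_rot: [-1.569, -0.037, 1.593]
contact_force: [-1.0, 0.4, -0.3]
width: 0.0858
```

```bash
python3 - <<'E'
from h import *
goto(.5693,.1425,.003,90.8); print(env.get_obs()['qpos'].round(2),env.get_obs()['eef_rot'])
E
```

```text
at [0.5726 0.1149 0.111 ] yaw 91.25 tool shift cm [ 2.37 10.9   0.25] turn 0.45 F [-1.   0.4 -0.3] w 0.0858
[ 0.05  0.49 -0.27  0.81  0.04  0.03] [-1.56859026 -0.03651654  1.59260222]
```

Hitting the range end also left a 2.1° lean in the commanded tool pose. The mirrored range end (q6 = -3.14) should undo it, so I'll go there and correct in small, checked steps.

Emit:
drive_tool([
  [[0,0,0],-8.5,0],
  [[0,0,0],-8.5,0],
  [[0,0,0],-8.5,0],
  [[0,0,0],-8.5,0],
  [[0,0,0],-8.5,0],
  [[0,0,0],-8.5,0],
  [[0,0,0],-8.5,0],
  [[0,0,0],-8.5,0],
  [[0,0,0],-8.5,0],
  [[0,0,0],-8.5,0],
  [[0,0,0],-8.5,0],
  [[0,0,0],-8.5,0],
])

```text
time_s: 7.35
eef_pos: [0.5726, 0.1149, 0.111]
eef_rot: [-1.607, 0.006, -2.906]
contact_force: [0.2, -0.1, -0.1]
width: 0.0855
```

Emit:
drive_tool([
  [[0,0,0],-8.5,0],
  [[0,0,0],-8.5,0],
  [[0,0,0],-8.5,0],
  [[0,0,0],-8.5,0],
  [[0,0,0],-8.5,0],
  [[0,0,0],-8.5,0],
  [[0,0,0],-8.5,0],
  [[0,0,0],-8.5,0],
  [[0,0,0],-8.5,0],
  [[1,0,0],-2,0],
  [[2,0,0],-1,0],
])

```text
time_s: 8.45
eef_pos: [0.5729, 0.0973, 0.1099]
eef_rot: [-1.572, 0.026, -1.546]
contact_force: [-0.8, -0.1, 0.4]
width: 0.0854
```

```bash
python3 - <<'E'
from h import *
goto(.5693,.1425,.09,90.8); print(env.get_obs()['qpos'].round(3),env.get_obs()['eef_rot'])
E
```

```text
at [0.5729 0.0973 0.1099] yaw -88.56 tool shift cm [-4.48  2.1  -0.24] turn -179.36 F [-0.8 -0.1  0.4] w 0.0854
[ 0.028  0.487 -0.279  0.806  0.026 -3.139] [-1.57215123  0.02557693 -1.54574575]
```

Working: the lean fell from 0.037 to 0.026. A bit more.

Emit:
drive_tool([
  [[2,0,0],-1,0],
  [[2,0,0],-1,0],
  [[0,0,0],0,0],
])

```text
time_s: 8.75
eef_pos: [0.5733, 0.085, 0.109]
eef_rot: [-1.572, 0.004, -1.555]
contact_force: [-0.6, -1.1, -0.3]
width: 0.0856
```

```bash
python3 - <<'E'
from h import *
goto(.5693,.1425,.09,90.8); print(env.get_obs()['qpos'].round(3),env.get_obs()['eef_rot'])
E
```

```text
at [0.5733 0.085  0.109 ] yaw -89.07 tool shift cm [-5.75  1.92 -0.31] turn -179.87 F [-0.6 -1.1 -0.3] w 0.0856
[ 0.018  0.487 -0.282  0.803  0.004 -3.14 ] [-1.5717521   0.00359371 -1.55459103]
```

Emit:
drive_tool([
  [[0,0,0],8.5,0],
  [[0,0,0],8.5,0],
  [[0,0,0],8.5,0],
  [[0,0,0],8.5,0],
  [[0,0,0],8.5,0],
  [[0,0,0],8.5,0],
  [[0,0,0],8.5,0],
  [[0,0,0],8.5,0],
  [[0,0,0],8.5,0],
  [[0,0,0],8.5,0],
  [[0,0,0],8.5,0],
  [[0,0,0],8.5,0],
])

```text
time_s: 9.95
eef_pos: [0.5733, 0.0856, 0.109]
eef_rot: [-1.575, -0.002, 2.943]
contact_force: [0.0, -0.4, -0.3]
width: 0.0854
```

Emit:
drive_tool([
  [[0,0,0],8.5,0],
  [[0,0,0],8.5,0],
  [[0,0,0],8.5,0],
  [[0,0,0],8.5,0],
  [[0,0,0],8.5,0],
  [[0,0,0],8.5,0],
  [[0,0,0],8.5,0],
  [[0,0,0],8.5,0],
  [[2,1,0.1],8.5,0],
  [[2,2,0.1],1.5,0],
  [[1.7,2,0.1],0,0],
  [[0,0,0],0,0],
])

```text
time_s: 11.15
eef_pos: [0.5628, 0.1435, 0.0568]
eef_rot: [-1.565, -0.004, 1.591]
contact_force: [-0.5, 0.2, 0.4]
width: 0.0852
```

```bash
python3 - <<'E'
from h import *
goto(.5693,.1425,.003,90.8); print(env.get_obs()['qpos'].round(3),env.get_obs()['eef_rot'])
E
```

```text
at [0.5628 0.1435 0.0568] yaw 91.13 tool shift cm [-0.14  5.37 -0.68] turn 0.33 F [-0.5  0.2  0.4] w 0.0852
[ 0.12   0.553 -0.324  0.698  0.005  0.1  ] [-1.56518323 -0.00419425  1.5905209 ]
```

Emit:
drive_tool([
  [[-0.1,2,-0.7],0.3,0],
  [[0,2,0],0,0],
  [[0,1.3,0],0,0],
  [[0,0,0],0,0],
  [[0,0,0],0,0],
])

```text
time_s: 11.65
eef_pos: [0.5724, 0.141, 0.0067]
eef_rot: [-1.57, -0.004, 1.583]
contact_force: [0.2, 0.1, 0.5]
width: 0.0853
```

```bash
python3 - <<'E'
from h import *
goto(.5693,.1425,.003,90.8)
E
```

```text
at [0.5724 0.141  0.0067] yaw 90.67 tool shift cm [0.15 0.37 0.31] turn -0.13 F [0.2 0.1 0.5] w 0.0853
```

Emit:
drive_tool([
  [[0.1,0.2,0.2],0,0],
  [[0,0,0],0,0.5],
  [[0,0,0],0,1],
  [[0,0,0],0,1],
  [[0,0,0],0,1],
  [[0,0,0],0,1],
  [[0,0,0],0,1],
  [[0,0,0],0,1],
])

```text
time_s: 12.45
eef_pos: [0.5708, 0.1424, 0.005]
eef_rot: [-1.571, -0.004, 1.583]
contact_force: [-1.9, 1.2, 5.8]
width: 0.0436
```

```bash
python3 - <<'E'
from h import *
for _ in range(3): goto(.5693,.1425,.003,90.8)
E
```

```text
at [0.5708 0.1424 0.005 ] yaw 90.7 tool shift cm [0.01 0.2  0.15] turn -0.1 F [-1.9  1.2  5.8] w 0.0436
at [0.5708 0.1424 0.005 ] yaw 90.7 tool shift cm [0.01 0.2  0.15] turn -0.1 F [-1.9  1.2  5.8] w 0.0436
at [0.5708 0.1424 0.005 ] yaw 90.7 tool shift cm [0.01 0.2  0.15] turn -0.1 F [-1.9  1.2  5.8] w 0.0436
```

Emit:
drive_tool([
  [[0,-1,0],0,1],
  [[0,-3,0],0,1],
  [[0,-4,0],0,1],
  [[0,-3,0],-6,1],
  [[-1,0,0],-6,1],
  [[-3,0,-0.3],-6.2,1],
  [[-4.5,0,-0.4],0,1],
  [[-4.7,0,-0.4],0,1],
  [[-4.8,0,-0.4],0,1],
  [[-4.8,0,-0.4],0,1],
  [[-4.8,0,-0.3],0,1],
  [[-3,0,-0.3],0,1],
])

```text
time_s: 13.65
eef_pos: [0.6883, -0.1451, 0.1126]
eef_rot: [-1.57, -0.003, 1.898]
contact_force: [1.0, -0.7, -2.6]
width: 0.0437
```

Emit:
drive_tool([
  [[-2,0,0],0,1],
  [[0,0,0],0,1],
  [[0,0,0],0,1],
])

```text
time_s: 13.95
eef_pos: [0.6936, -0.1602, 0.1121]
eef_rot: [-1.57, -0.006, 1.9]
contact_force: [0.1, -0.4, -2.8]
width: 0.0437
```

```bash
python3 - <<'E'
from h import *
goto(.6996,-.1581,.06,108.9)
print(env.get_obs()['eef_rot'])
s,P=snap('wrist'); save('w4.png',s); np.save('w4.npy',P)
E
```

```text
at [ 0.6936 -0.1602  0.1121] yaw 108.84 tool shift cm [-0.02  5.21 -0.64] turn -0.06 F [ 0.1 -0.4 -2.8] w 0.0437
[-1.56980523 -0.00577556  1.8996786 ]
```

View pics/w4.png

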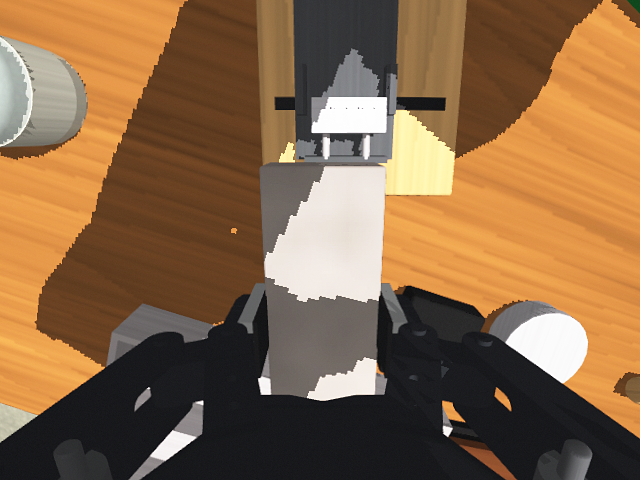

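The picture shows the stone held level over the board's far end (edge at row 195), with nothing in the way. I'll lower it so its inner end bears on the board's edge, which pivots it in the grip.

Emit:
drive_tool([
  [[0,2,-0.3],0,1],
  [[0,3,-0.3],0,1],
  [[0,2,0],0,1],
  [[0,1,0],0,1],
  [[0,0.3,0],0,1],
  [[0,0,0],0,1],
  [[0,0,0],0,1],
])

```text
time_s: 14.7
eef_pos: [0.701, -0.158, 0.0314]
eef_rot: [-1.573, -0.003, 1.901]
contact_force: [0.2, -0.5, -2.2]
width: 0.0435
```

Emit:
drive_tool([
  [[0,0.1,0],0,1],
  [[0,0.1,0],0,1],
  [[0,0.1,0],0,1],
  [[0,0,0],0,1],
])

```text
time_s: 15.1
eef_pos: [0.7, -0.158, 0.0269]
eef_rot: [-1.571, -0.004, 1.9]
contact_force: [0.3, 0.5, -3.0]
width: 0.0438
```

Emit:
drive_tool([
  [[0,0.1,0],0,1],
  [[0,0.1,0],0,1],
  [[0,0.1,0],0,1],
  [[0,0,0],0,1],
])

```text
time_s: 15.5
eef_pos: [0.6999, -0.1579, 0.0236]
eef_rot: [-1.571, -0.004, 1.901]
contact_force: [0.1, -0.4, -2.8]
width: 0.0434
```

Emit:
drive_tool([
  [[0,0.1,0],0,1],
  [[0,0,0],0,1],
])

```text
time_s: 15.7
eef_pos: [0.7002, -0.158, 0.023]
eef_rot: [-1.571, -0.004, 1.901]
contact_force: [-0.2, 0.3, -2.7]
width: 0.0439
```

Emit:
drive_tool([
  [[0,0.1,0],0,1],
  [[0,0.1,0],0,1],
  [[0,0,0],0,1],
])

```text
time_s: 16.0
eef_pos: [0.7003, -0.1579, 0.0225]
eef_rot: [-1.572, -0.003, 1.901]
contact_force: [-2.5, 1.5, 7.1]
width: 0.0434
```

Emit:
drive_tool([
  [[0,0.1,0],0,1],
  [[0,0,0],0,1],
])

```text
time_s: 16.2
eef_pos: [0.7006, -0.1579, 0.022]
eef_rot: [-1.572, -0.003, 1.901]
contact_force: [-2.0, 2.0, 8.8]
width: 0.0437
```

Emit:
drive_tool([
  [[0,0.1,0],0,1],
  [[0,0.1,0],0,1],
])

```text
time_s: 16.4
eef_pos: [0.7014, -0.1576, 0.0206]
eef_rot: [-1.574, -0.003, 1.901]
contact_force: [-1.5, 2.5, 12.3]
width: 0.0436
```

Emit:
drive_tool([
  [[0,0.1,0],0,1],
  [[0,0.1,0],0,1],
])

```text
time_s: 16.6
eef_pos: [0.7022, -0.1574, 0.019]
eef_rot: [-1.576, -0.003, 1.901]
contact_force: [-0.6, 4.4, 12.1]
width: 0.0433
```

Emit:
drive_tool([
  [[0,0.1,0],0,1],
  [[0,0.1,0],0,1],
])

```text
time_s: 16.8
eef_pos: [0.703, -0.1572, 0.0174]
eef_rot: [-1.577, -0.003, 1.901]
contact_force: [2.0, 4.9, 10.1]
width: 0.0441
```

Emit:
drive_tool([
  [[0,0.1,0],0,1],
  [[0,0.1,0],0,1],
])

```text
time_s: 17.0
eef_pos: [0.7036, -0.157, 0.0157]
eef_rot: [-1.579, -0.002, 1.902]
contact_force: [3.3, 5.9, 9.8]
width: 0.0436
```

Emit:
drive_tool([
  [[0,0.1,0],0,1],
  [[0,0.1,0],0,1],
])

```text
time_s: 17.2
eef_pos: [0.7041, -0.1569, 0.0145]
eef_rot: [-1.58, -0.002, 1.902]
contact_force: [-1.0, 5.4, 20.2]
width: 0.0437
```

Force up to 20 N, so the low end is on the bench. I'll lift and measure the tilt.

Emit:
drive_tool([
  [[0,-0.5,0],0,1],
  [[0,-2,0],0,1],
  [[0,-4,0],0,1],
  [[0,-3,0],0,1],
  [[0,0,0],0,1],
  [[0,0,0],0,1],
])

```text
time_s: 17.8
eef_pos: [0.7002, -0.1584, 0.1048]
eef_rot: [-1.572, -0.004, 1.9]
contact_force: [-0.8, -0.4, -3.7]
width: 0.0437
```

```bash
cat > st.py <<'E'
from h import *
def stone(yaw=18.9,hi=.03):
    # plane + outline of the held stone's top in tool frame
    o=env.get_obs(); s,P=snap('wrist'); M=R.from_euler('xyz',o['eef_rot']).as_matrix(); p=np.array(o['eef_pos'])
    T=(P-p)@M   # tool coords: x jaw, y down, z
    g=s['pixels'].astype(int); grey=(np.ptp(g,axis=-1)<40)&(g.mean(-1)>60)
    v,u=np.mgrid[0:480,0:640]
    k=grey&(v<395)&(np.abs(T[...,0])<.021)&(T[...,2]>.010)&(T[...,2]<.075)&(T[...,1]>-.045)&(T[...,1]<.02)
    q=T[k]; q=q[np.isfinite(q).all(1)]
    for _ in range(4):
        A=np.c_[q[:,0],q[:,2],np.ones(len(q))]; c=np.linalg.lstsq(A,q[:,1],rcond=None)[0]; r=q[:,1]-A@c; q=q[np.abs(r)<max(.0015,2*r.std())]
    # end of the stone: max tool z on the plane within |x|<.02
    f=np.isfinite(T).all(-1); r=np.where(f,T[...,1]-(c[0]*T[...,0]+c[1]*T[...,2]+c[2]),9)
    e=f&(np.abs(r)<.002)&(np.abs(T[...,0])<.035)&(T[...,2]>.01)&(T[...,2]<.09)
    t=T[e]; print('n',len(q),'tilt deg',np.degrees(np.arctan(c[1])).round(2),'roll',np.degrees(np.arctan(c[0])).round(2),'top y at z=0 (mm)',(c[2]*1000).round(2),'end z mm',(np.percentile(t[:,2],99.5)*1000).round(1),'x range',(np.percentile(t[:,0],[1,99])*1000).round(1),'rms',r[k].std().round(4))
    return s,P,T,c
E
python3 - <<'E'
from st import *
goto(.7,-.158,.1,108.9); print(env.get_obs()['eef_rot'])
s,P,T,c=stone(); save('w5.png',s)
E
```

```text
at [ 0.7002 -0.1584  0.1048] yaw 108.89 tool shift cm [0.05 0.48 0.  ] turn -0.01 F [-0.8 -0.4 -3.7] w 0.0437
[-1.57156101 -0.00364259  1.90040597]
n 15960 tilt deg -9.91 roll -0.04 top y at z=0 (mm) -20.41 end z mm 61.1 x range [-22.   22.3] rms 0.0037
```

View pics/w5.png

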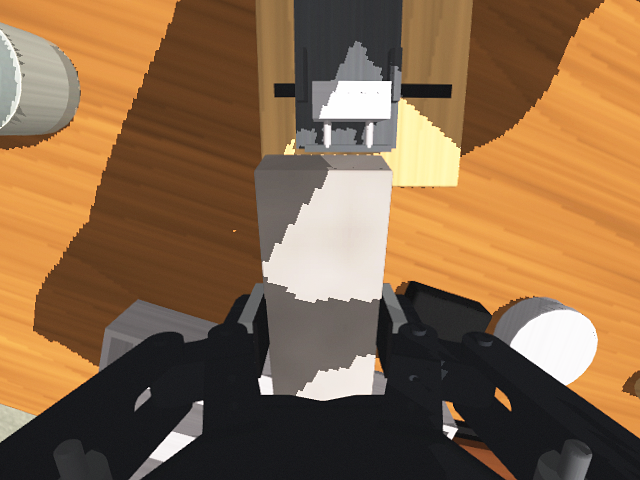

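The stone is gripped and tilted 9.9°, with its high end toward the robot; in the picture its top is at (325,230). By geometry that clears the stop by about 10 mm and the lip by about 2–3 mm. I'll move above the holder and measure the side offset from there.

Emit:
drive_tool([
  [[0.2,-0.2,2],0,1],
  [[0.3,0,3.5],0,1],
  [[0.3,0,4],0,1],
  [[0.3,0,3.5],0,1],
  [[0.3,0,2],0,1],
  [[0,0,1.1],0,1],
  [[0,0,0],0,1],
  [[0,0,0],0,1],
])

```text
time_s: 18.65
eef_pos: [0.544, -0.1972, 0.1064]
eef_rot: [-1.572, -0.004, 1.901]
contact_force: [0.6, -0.4, -2.6]
width: 0.0436
```

```bash
python3 - <<'E'
from st import *
goto(.5428,-.1971,.085,108.9)
o=env.get_obs(); s,P,T,c=stone(); save('w6.png',s); z=P[...,2]
f=np.isfinite(T).all(-1)
for a,b in((.034,.043),):
    k=f&(z>a)&(z<b)&(np.abs(T[...,0])<.05)&(T[...,2]>.0)&(T[...,2]<.075)
    t=T[k]*1000
    for sg in(1,-1):
        g=t[t[:,0]*sg>15]; print(sg,len(g),'x mean',g[:,0].mean() if len(g) else 0,np.percentile(g,[2,98],axis=0).round(1).tolist() if len(g) else '')
        if len(g)>50:
            pf=np.polyfit(g[:,2],g[:,0],1); print(' slope deg',np.degrees(pf[0]))
    k=f&(z>.034)&(z<.043)&(np.abs(T[...,0])<.05)&(T[...,2]>.03)&(T[...,2]<.1); t=T[k]*1000
    h,e=np.histogram(t[:,2],bins=np.arange(20,100,4)); print(list(zip(e.astype(int),h)))
E
```

```text
at [ 0.544  -0.1972  0.1064] yaw 108.9 tool shift cm [0.03 2.14 0.11] turn -0.0 F [ 0.6 -0.4 -2.6] w 0.0436
n 15929 tilt deg -9.9 roll -0.08 top y at z=0 (mm) -20.46 end z mm 61.1 x range [-22.   22.2] rms 0.004
1 18 x mean 20.33473149182681 [[15.5, 67.9, 62.0], [25.2, 69.7, 62.0]]
-1 0 x mean 0 
[(np.int64(20), np.int64(0)), (np.int64(24), np.int64(0)), (np.int64(28), np.int64(0)), (np.int64(32), np.int64(0)), (np.int64(36), np.int64(0)), (np.int64(40), np.int64(0)), (np.int64(44), np.int64(0)), (np.int64(48), np.int64(0)), (np.int64(52), np.int64(0)), (np.int64(56), np.int64(0)), (np.int64(60), np.int64(37)), (np.int64(64), np.int64(0)), (np.int64(68), np.int64(0)), (np.int64(72), np.int64(0)), (np.int64(76), np.int64(0)), (np.int64(80), np.int64(0)), (np.int64(84), np.int64(0)), (np.int64(88), np.int64(0)), (np.int64(92), np.int64(0))]
```

View pics/w6.png

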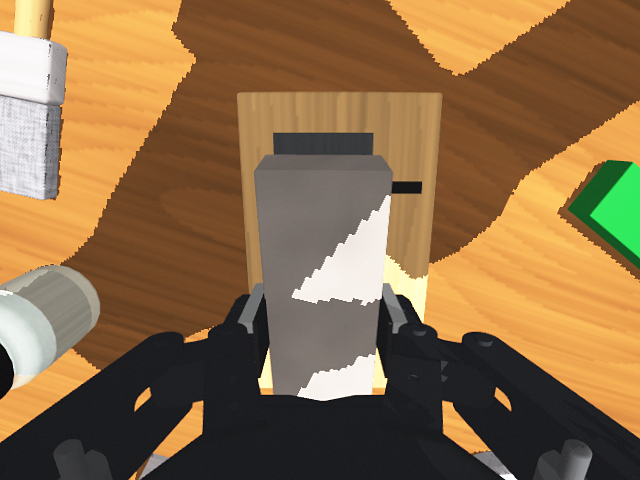

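```bash
python3 - <<'E'
from st import *
s,P=snap('wrist'); o=env.get_obs(); M=R.from_euler('xyz',o['eef_rot']).as_matrix(); p=np.array(o['eef_pos']); T=(P-p)@M*1000
g=s['pixels'].astype(int); dark=g.max(-1)<95
grey=(g.max(-1)-g.min(-1))<25
for v in (136,140,144,148):
    row=np.where(dark[v,240:420]&grey[v,240:420])[0]+240
    a,b=row.min(),row.max(); print(v,a,b,'x',T[v,a,0].round(1),T[v,b,0].round(1),'mid',((T[v,a,0]+T[v,b,0])/2).round(2),'z',P[v,a:b,2].mean().round(4),'T z',T[v,320,2].round(1))
for v in (105,120,128,170):
    z=P[v,:,2]; row=np.where((z>.012)&(z<.024)&(np.arange(640)>200)&(np.arange(640)<480))[0]; a,b=row.min(),row.max(); print('board',v,a,b,T[v,a,0].round(1),T[v,b,0].round(1),((T[v,a,0]+T[v,b,0])/2).round(2),T[v,250,2].round(1))
for v in (180,200,230):
    k=np.where((P[v,:,2]>.10)&(np.abs(T[v,:,0])<35))[0]; print('stone',v,k.min(),k.max(),T[v,k.min(),0].round(2),T[v,k.max(),0].round(2))
r=np.where(dark[125:150,320]&grey[125:150,320])[0]+125; print('plate far edge T z',T[r.min(),320,2],'row',r.min(), 'board end',[T[vv,300,2].round(1) for vv in (94,95,96)])
goto(.5428,-.1971,.085,108.9)
E
```

```text
136 274 372 x -29.9 30.8 mid 0.43 z 0.0269 T z 72.6
140 274 372 x -30.0 30.7 mid 0.35 z 0.0271 T z 70.2
144 274 372 x -30.1 31.0 mid 0.48 z nan T z 67.8
148 274 372 x -30.2 31.1 mid 0.48 z nan T z 65.4
board 105 238 441 -53.2 75.3 11.04 91.8
board 120 239 440 -53.3 75.1 10.93 82.7
board 128 239 439 -53.5 74.9 10.71 77.8
board 170 241 436 -53.3 75.1 10.86 51.2
stone 180 254 392 -22.54 22.71
stone 200 256 390 -22.26 22.28
stone 230 259 387 -22.12 22.11
plate far edge T z 74.9957888329689 row 132 board end [np.float64(98.2), np.float64(97.4), np.float64(96.8)]
at [ 0.5445 -0.1971  0.1066] yaw 108.94 tool shift cm [0.04 2.16 0.16] turn 0.04 F [ 0.3  0.1 -2.5] w 0.0437
```

Stone and holder agree within 0.4 mm sideways. I'll correct that, back off 2 mm and go down to feel the floor.

Emit:
drive_tool([
  [[0.04,1,0.2],0,1],
  [[0,1.5,0],0,1],
  [[0,1.5,0],0,1],
  [[0,1,0],0,1],
  [[0,0.6,0],0,1],
  [[0,0.3,0],0,1],
  [[0,0.1,0],0,1],
  [[0,0,0],0,1],
  [[0,0,0],0,1],
])

```text
time_s: 19.65
eef_pos: [0.5417, -0.1974, 0.0474]
eef_rot: [-1.572, -0.003, 1.901]
contact_force: [0.2, -0.5, -2.7]
width: 0.0436
```

```bash
python3 - <<'E'
from h import *
c=np.array([.55316,-.1935]); A=np.radians(18.9); o=env.get_obs(); d=np.array(o['eef_pos'])[:2]-c
print('X',(d@[np.cos(A),np.sin(A)]*1000).round(2),'Y',(d@[-np.sin(A),np.cos(A)]*1000).round(2),o['eef_pos'],o['contact_force'],o['torque'])
E
```

```text
X -12.15 Y 0.03 [ 0.54165101 -0.19740892  0.04744106] [ 0.20219401 -0.49440674 -2.67818036] [ 0.02260895 -0.05331429 -0.00150032]
```

Emit:
drive_tool([
  [[0,0.2,0],0,1],
  [[0,0.2,0],0,1],
  [[0,0.1,0],0,1],
  [[0,0,0],0,1],
])

```text
time_s: 20.05
eef_pos: [0.541, -0.1971, 0.0417]
eef_rot: [-1.571, -0.004, 1.901]
contact_force: [-0.4, 0.2, -3.5]
width: 0.0438
```

Emit:
drive_tool([
  [[0,0.1,0],0,1],
  [[0,0.1,0],0,1],
  [[0,0,0],0,1],
])

```text
time_s: 20.35
eef_pos: [0.5412, -0.1972, 0.0401]
eef_rot: [-1.571, -0.004, 1.901]
contact_force: [-1.2, -0.4, 0.1]
width: 0.0437
```

Floor felt at z = 40.1 mm, and the low end is between the guides. I'll slide it under the lip.

Emit:
drive_tool([
  [[0,0,-0.2],0,1],
  [[0,0,-0.2],0,1],
  [[0,0,-0.2],0,1],
  [[0,0,-0.2],0,1],
  [[0,0,0],0,1],
])

```text
time_s: 20.85
eef_pos: [0.5493, -0.1945, 0.04]
eef_rot: [-1.572, -0.004, 1.901]
contact_force: [0.1, 0.1, -0.4]
width: 0.0438
```

Emit:
drive_tool([
  [[0,0,-0.2],0,1],
  [[0,0,-0.2],0,1],
  [[0,0,-0.1],0,1],
  [[0,0,0],0,1],
])

```text
time_s: 21.25
eef_pos: [0.5531, -0.1931, 0.0399]
eef_rot: [-1.57, -0.004, 1.9]
contact_force: [-3.9, -1.1, 1.6]
width: 0.0439
```

The jaw is touched (4 N back along board -x, as its preload). I'll push it back.

Emit:
drive_tool([
  [[0,0,-0.2],0,1],
  [[0,0,-0.2],0,1],
  [[0,0,0],0,1],
])

```text
time_s: 21.55
eef_pos: [0.5561, -0.192, 0.0399]
eef_rot: [-1.569, -0.004, 1.9]
contact_force: [-5.4, -1.5, 3.0]
width: 0.0436
```

Emit:
drive_tool([
  [[0,0,-0.2],0,1],
  [[0,0,-0.2],0,1],
  [[0,0,-0.1],0,1],
  [[0,0,0],0,1],
])

```text
time_s: 21.95
eef_pos: [0.5601, -0.1906, 0.0398]
eef_rot: [-1.567, -0.004, 1.9]
contact_force: [-8.7, -3.0, 4.9]
width: 0.0437
```

```bash
cat > pos.py <<'E'
from h import *
c=np.array([.55316,-.1935]); A=np.radians(18.9); o=env.get_obs(); d=np.array(o['eef_pos'])[:2]-c; f=o['contact_force'][:2]; e=np.array([np.cos(A),np.sin(A)]); n=np.array([-e[1],e[0]])
print('X',(d@e*1000).round(2),'Y',(d@n*1000).round(2),'Z',(o['eef_pos'][2]*1000).round(2),'Fx',(f@e).round(1),'Fy',(f@n).round(1),'Fz',o['contact_force'][2].round(1),o['eef_rot'],o['width'].round(4))
E
python3 pos.py
```

```text
Traceback (most recent call last):
  File "pos.py", line 3, in <module>
    print('X',(d@e*1000).round(2),'Y',(d@n*1000).round(2),'Z',(o['eef_pos'][2]*1000).round(2),'Fx',(f@e).round(1),'Fy',(f@n).round(1),'Fz',o['contact_force'][2].round(1),o['eef_rot'],o['width'].round(4))
                                                                                                                                                                                       ^^^^^^^^^^^^^^^^
AttributeError: 'float' object has no attribute 'round'
```

Emit:
drive_tool([
  [[0,0,-0.1],0,1],
  [[0,0.1,0],0,1],
  [[0,0.1,0],0,1],
  [[0,0,0],0,1],
])

```text
time_s: 22.35
eef_pos: [0.5606, -0.1907, 0.0383]
eef_rot: [-1.566, -0.004, 1.899]
contact_force: [-10.2, -2.7, 10.7]
width: 0.0438
```

Emit:
drive_tool([
  [[0,0.1,0],0,1],
  [[0,0.1,0],0,1],
])

```text
time_s: 22.55
eef_pos: [0.56, -0.1909, 0.0364]
eef_rot: [-1.565, -0.003, 1.899]
contact_force: [-12.0, -4.4, 11.3]
width: 0.0435
```

```bash
sed -i "s/o\['width'\].round(4)/round(o['width'],4)/" pos.py; python3 pos.py
```

```text
X 7.27 Y 0.25 Z 36.41 Fx -12.8 Fy -0.2 Fz 11.3 [-1.56499124 -0.00320419  1.898997  ] 0.0435
```

Emit:
drive_tool([
  [[0,0.1,0],0,1],
  [[0,0.1,0],0,1],
])

```text
time_s: 22.75
eef_pos: [0.5595, -0.191, 0.0342]
eef_rot: [-1.564, -0.003, 1.899]
contact_force: [-13.0, -4.1, 10.2]
width: 0.0438
```

Emit:
drive_tool([
  [[0,0.1,0],0,1],
  [[0,0.1,0],0,1],
])

```text
time_s: 22.95
eef_pos: [0.5596, -0.191, 0.0322]
eef_rot: [-1.564, -0.003, 1.899]
contact_force: [-13.2, -5.5, 11.8]
width: 0.0437
```

```bash
python3 pos.py; python3 -c "
from st import *
stone()"
```

```text
X 6.94 Y 0.28 Z 32.2 Fx -14.2 Fy -1.0 Fz 11.8 [-1.56443053 -0.00331715  1.89882342] 0.0437
n 16363 tilt deg -1.06 roll 0.09 top y at z=0 (mm) -21.42 end z mm 63.1 x range [-22.2  22.1] rms 0.0074
```

Down to about 1° of tilt, with the high end below the stop's top. I'll lower one last millimetre, then ease the stone back against the stop still gripped, so the spring cannot slam it.

Emit:
drive_tool([
  [[0,0.1,0],0,1],
  [[0,0,0.1],0,1],
  [[0,0,0.1],0,1],
  [[0,0,0],0,1],
])

```text
time_s: 23.4
eef_pos: [0.5597, -0.191, 0.031]
eef_rot: [-1.569, -0.004, 1.899]
contact_force: [-6.7, -3.3, 4.3]
width: 0.0436
```

```bash
python3 pos.py
```

```text
X 6.98 Y 0.25 Z 31.04 Fx -7.5 Fy -0.9 Fz 4.3 [-1.56858513 -0.00368873  1.89949385] 0.0436
```

Emit:
drive_tool([
  [[0,0,0.1],0,1],
  [[0,0,0.1],0,1],
  [[0,0,0.1],0,1],
  [[0,0,0],0,1],
])

```text
time_s: 23.8
eef_pos: [0.5585, -0.1914, 0.031]
eef_rot: [-1.572, -0.004, 1.9]
contact_force: [-1.6, -1.5, 1.6]
width: 0.0437
```

```bash
python3 pos.py; python3 -c "
from st import *
stone()"
```

```text
X 5.73 Y 0.22 Z 30.98 Fx -2.0 Fy -0.9 Fz 1.6 [-1.57174004 -0.00374516  1.90042424] 0.0437
n 16506 tilt deg 5.17 roll 0.11 top y at z=0 (mm) -24.5 end z mm 63.3 x range [-22.3  22.3] rms 0.0053
```

```bash
python3 - <<'E'
from st import *
s,P,T,c=stone(); save('w7.png',s)
for v in range(130,390,20):
    print(v,(T[v,325]*1000).round(1),(P[v,325,2]*1000).round(1))
s2,_=snap('scene'); save('sc.png',s2)
E
```

```text
n 16524 tilt deg 5.05 roll 0.1 top y at z=0 (mm) -24.42 end z mm 63.3 x range [-22.3  22.3] rms 0.0053
130 [ 0.9 -8.  73.7] 39.0
150 [ 0.9 -8.6 66.4] 39.6
170 [  0.8 -22.6  60.1] 53.6
190 [  0.9 -20.8  52.9] 51.7
210 [  0.9 -21.4  45.9] 52.4
230 [  0.9 -21.4  38.5] 52.4
250 [  0.9 -20.4  30.6] 51.4
270 [  0.9 -22.6  23.5] 53.6
290 [  0.9 -20.3  14.4] 51.3
310 [  0.9 -20.9   6.2] 51.9
330 [  1.  -20.7  -2.8] 51.7
350 [  1.  -20.4 -12.2] 51.4
370 [  1.  -20.  -22.1] 51.0
```

View pics/w7.png

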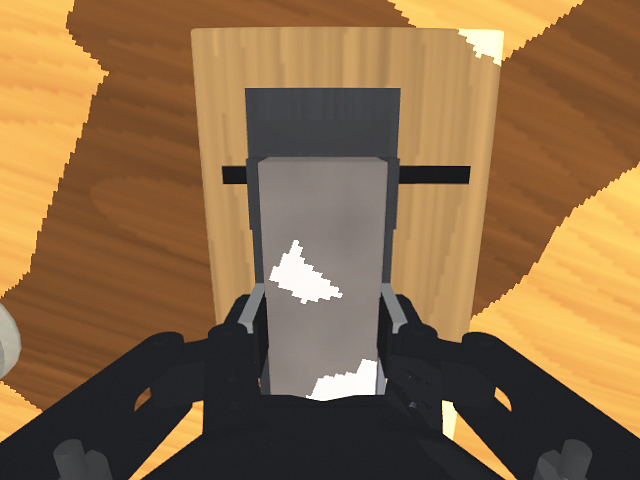

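The stone lies about level between the guides: its top reads 51–53 mm along its length, and its end edge is at row 157. The "5°" was a fit over wrong, shadowed pixels. About 4 mm remain to the stop.

Emit:
drive_tool([
  [[0,0,0.1],0,1],
  [[0,0,0.1],0,1],
  [[0,0,0.1],0,1],
  [[0,0,0],0,1],
])

```text
time_s: 24.35
eef_pos: [0.5567, -0.192, 0.031]
eef_rot: [-1.574, -0.004, 1.901]
contact_force: [5.0, 0.4, -2.0]
width: 0.0435
```

```bash
python3 pos.py
```

```text
X 3.86 Y 0.21 Z 31.04 Fx 4.8 Fy -1.3 Fz -2.0 [-1.57411684 -0.00395149  1.90080528] 0.0435
```

Emit:
drive_tool([
  [[0,-0.05,0],0,1],
  [[0,0,0.1],0,1],
  [[0,0,0],0,1],
])

```text
time_s: 24.65
eef_pos: [0.5567, -0.192, 0.0311]
eef_rot: [-1.576, -0.004, 1.902]
contact_force: [8.1, 0.3, -6.6]
width: 0.0433
```

```bash
python3 pos.py
```

```text
X 3.8 Y 0.27 Z 31.15 Fx 7.7 Fy -2.4 Fz -6.6 [-1.57572933 -0.00427644  1.90154253] 0.0433
```

It no longer moves under a 12 N net pull, so it is against the stop. I'll relax the command and open.

Emit:
drive_tool([
  [[0,0.05,-0.1],0,1],
  [[0,0,-0.1],0,1],
  [[0,0,0],0,1],
  [[0,0,0],0,0.45],
  [[0,0,0],0,0.2],
  [[0,0,0],0,0.2],
  [[0,0,0],0,0],
  [[0,0,0],0,0],
])

```text
time_s: 25.45
eef_pos: [0.556, -0.1919, 0.0308]
eef_rot: [-1.571, -0.004, 1.9]
contact_force: [-0.0, 0.3, -0.8]
width: 0.0853
```

```bash
python3 pos.py
```

```text
X 3.21 Y 0.57 Z 30.8 Fx 0.0 Fy 0.3 Fz -0.8 [-1.57068791 -0.00438942  1.90037088] 0.0853
```

Emit:
drive_tool([
  [[0,-2,0],0,0],
  [[0,-3,0],0,0],
  [[0,-5,0],0,0],
  [[0,-5,0],0,0],
  [[0,-4,-4],0,0],
  [[0,0,-4],0,0],
  [[0,0,-2],0,0],
  [[0,0,0],0,0],
  [[0,0,0],0,0],
])

```text
time_s: 26.35
eef_pos: [0.646, -0.1616, 0.2155]
eef_rot: [-1.569, -0.005, 1.901]
contact_force: [0.3, -0.0, 0.5]
width: 0.0856
```

```bash
python3 - <<'E'
from h import *
goto(.5,0,.2)
s,P=snap('wrist'); save('w8.png',s); np.savez('w8.npz',P=P,px=s['pixels'])
c=np.array([.55316,-.1935]); A=np.radians(18.9); M=np.array([[np.cos(A),np.sin(A)],[-np.sin(A),np.cos(A)]]); L=(P[...,:2]-c)@M.T*1000; z=P[...,2]*1000
k=(np.abs(L[...,0])<48)&(np.abs(L[...,1])<19)&np.isfinite(z); q=np.c_[L[k],z[k]]; X=np.c_[q[:,:2],np.ones(len(q))]; b=np.linalg.lstsq(X,q[:,2],rcond=None)[0]
print(k.sum(),'tilt x,y deg',np.degrees(np.arctan(b[:2])),'height',b[2])
m=(np.abs(L[...,0])<100)&(np.abs(L[...,1])<35)&(z>46)&(z<56.); m=cv2.morphologyEx(m.astype(np.uint8),cv2.MORPH_OPEN,np.ones((5,5)))>0
print('stone rect board-frame',cv2.minAreaRect(L[m].astype(np.float32)))
for n,lo,hi in(('lip',57,66),('stop/guides',35,44)):
    m=(np.abs(L[...,0])<90)&(np.abs(L[...,1])<35)&(z>lo)&(z<hi); l=L[m]; print(n,m.sum(),np.percentile(l,[2,50,98],axis=0).round(1).tolist())
E
```

```text
at [ 0.646  -0.1616  0.2155] yaw 108.92 tool shift cm [20.01  1.66  8.57] turn 0 F [ 0.3 -0.   0.5] w 0.0856
5486 tilt x,y deg [-1.26380885  0.14121259] height 52.271745739296755
stone rect board-frame ((-2.087718963623047, 0.49001502990722656), (113.81233978271484, 45.559913635253906), 0.24805115163326263)
lip 988 [[55.0, -18.8], [63.4, 0.6], [71.9, 20.2]]
stop/guides 2059 [[-71.5, -28.7], [-41.7, 0.8], [86.5, 29.4]]
```

View pics/w8.png

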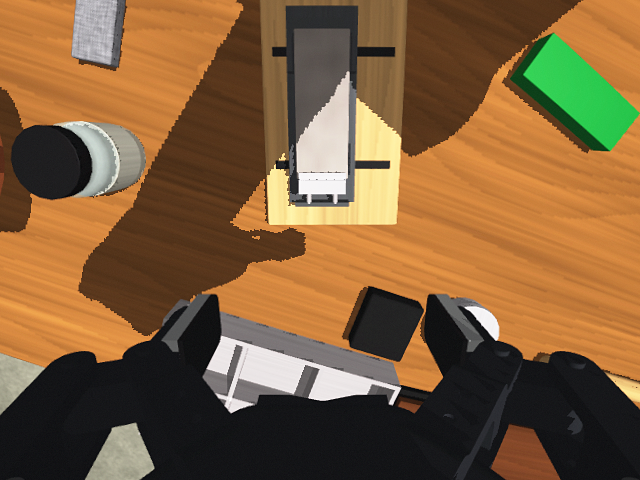

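The lip now reads about 3.3 mm further back than at rest, so the jaw bears on the stone. The stone spans rows 28–172 and its end is at the stop. The fitted tilt of -1.3° needs checking against the board itself in the same picture.

```bash
python3 - <<'E'
from h import *
d=np.load('w8.npz'); P1=d['P']; s,P2=snap('top')
c=np.array([.55316,-.1935]); A=np.radians(18.9); M=np.array([[np.cos(A),np.sin(A)],[-np.sin(A),np.cos(A)]])
def fit(P,name,cond):
    L=(P[...,:2]-c)@M.T*1000; z=P[...,2]*1000; k=cond(L,z)&np.isfinite(z); q=np.c_[L[k],z[k]]
    for _ in range(5):
        X=np.c_[q[:,:2],np.ones(len(q))]; b=np.linalg.lstsq(X,q[:,2],rcond=None)[0]; r=q[:,2]-X@b; q=q[np.abs(r)<2.5*r.std()+.2]
    print(name,len(q),'tilt',np.degrees(np.arctan(b[:2])).round(2),'z0',b[2].round(2),'rms',r.std().round(2))
for n,P in(('wrist',P1),('top',P2)):
    fit(P,n+' stone',lambda L,z:(np.abs(L[...,0])<46)&(np.abs(L[...,1])<18)&(z>44))
    fit(P,n+' board',lambda L,z:(np.abs(L[...,0])<100)&(np.abs(L[...,1]-11)<52)&(np.abs(L[...,1])>36)&(z>13)&(z<24))
    L=(P[...,:2]-c)@M.T*1000; z=P[...,2]*1000
    for a in(-55,-35,-15,5,25,45): k=(np.abs(L[...,0]-a)<7)&(np.abs(L[...,1])<18)&np.isfinite(z)&(z>40); print(a,k.sum(),np.median(z[k]).round(2) if k.sum() else None,end=' | ')
    k=(np.abs(L[...,0]+65)<4)&(np.abs(L[...,1])<22)&(z>32)&(z<44); print('stop top',np.median(z[k]))
E
```

```text
wrist stone 4953 tilt [-1.27  0.16] z0 52.27 rms 0.74
wrist board 7337 tilt [-0.01  0.05] z0 18.95 rms 0.76
-55 650 53.36 | -35 824 53.11 | -15 784 52.62 | 5 728 52.18 | 25 715 51.68 | 45 660 51.3 | stop top 39.02006863758095
top stone 488 tilt [ 16.18 -10.6 ] z0 679.5 rms 2.03
top board 475 tilt [0.05 0.37] z0 17.2 rms 2.08
-55 0 None | -35 0 None | -15 0 None | 5 7 671.86 | 25 204 686.01 | 45 361 690.02 | stop top nan
  return _methods._mean(a, axis=axis, dtype=dtype,
  ret = ret.dtype.type(ret / rcount)
```

The board reads level and 1 mm high, so the tilt is real: the raised end still stands about 2.6 mm up, held by friction between jaw and stop. That is inside tolerance, but not fully home. I'll press that end down gently with closed fingers.

Emit:
drive_tool([
  [[0,0,3],0,1],
  [[0,0,4],0,1],
  [[0,0,4],0,1],
  [[0,2,3.3],0,1],
  [[0,3,0],0,1],
  [[0,4,0],0,1],
  [[0,3,0],0,1],
  [[0,2,0],0,1],
  [[0,0.6,0],0,1],
  [[0,0,0],0,1],
  [[0,0,0],0,1],
])

```text
time_s: 27.55
eef_pos: [0.5117, -0.2081, 0.0714]
eef_rot: [-1.572, -0.003, 1.9]
contact_force: [-0.6, -0.8, 0.2]
width: -0.0
```

```bash
python3 pos.py
```

```text
X -43.95 Y -0.35 Z 71.37 Fx -0.8 Fy -0.6 Fz 0.2 [-1.57216948 -0.00294576  1.90009954] -0.0
```

Emit:
drive_tool([
  [[0,0.8,0],0,1],
  [[0,0.5,0],0,1],
  [[0,0.3,0],0,1],
  [[0,0.2,0],0,1],
  [[0,0,0],0,1],
])

```text
time_s: 28.05
eef_pos: [0.5111, -0.2073, 0.0519]
eef_rot: [-1.571, -0.005, 1.901]
contact_force: [-0.3, -0.2, -0.9]
width: 0.0
```

Emit:
drive_tool([
  [[0,0.1,0],0,1],
  [[0,0,0],0,1],
])

```text
time_s: 28.25
eef_pos: [0.5113, -0.2074, 0.0512]
eef_rot: [-1.571, -0.004, 1.901]
contact_force: [0.5, 0.9, -0.5]
width: 0.0002
```

Emit:
drive_tool([
  [[0,0.1,0],0,1],
  [[0,0,0],0,1],
])

```text
time_s: 28.45
eef_pos: [0.5114, -0.2075, 0.0502]
eef_rot: [-1.571, -0.004, 1.901]
contact_force: [-0.1, 0.8, -0.4]
width: 0.0
```

Emit:
drive_tool([
  [[0,0.1,0],0,1],
  [[0,0,0],0,1],
])

```text
time_s: 28.65
eef_pos: [0.5114, -0.2075, 0.05]
eef_rot: [-1.571, -0.004, 1.901]
contact_force: [-2.2, 0.6, 7.1]
width: 0.0
```

Emit:
drive_tool([
  [[0,0.1,0],0,1],
  [[0,0,0],0,1],
])

```text
time_s: 28.85
eef_pos: [0.5114, -0.2075, 0.05]
eef_rot: [-1.572, -0.003, 1.901]
contact_force: [-5.0, 2.5, 15.7]
width: -0.0001
```

The finger met the stone's top at 50.0 mm, exactly the seated height, and it does not yield at 16 N. That end is down on the floor. I'll back off and check once more.

Emit:
drive_tool([
  [[0,-1,0],0,1],
  [[0,-4,0],0,1],
  [[0,-5,0],0,1],
  [[0,-5,-3],0,1],
  [[0,-1.5,-4],0,0.5],
  [[0,0,-4],0,0],
  [[0,0,-3.3],0,0],
  [[0,0,0],0,0],
  [[0,0,0],0,0],
  [[0,0,0],0,0],
])

```text
time_s: 29.85
eef_pos: [0.6415, -0.1634, 0.2059]
eef_rot: [-1.57, -0.005, 1.9]
contact_force: [0.0, 0.5, 0.6]
width: 0.0848
```

```bash
python3 - <<'E'
from h import *
goto(.5,0,.2)
s,P=snap('wrist'); save('w9.png',s,(230,0,430,240),2.5)
c=np.array([.55316,-.1935]); A=np.radians(18.9); M=np.array([[np.cos(A),np.sin(A)],[-np.sin(A),np.cos(A)]])
L=(P[...,:2]-c)@M.T*1000; z=P[...,2]*1000
for a in(-55,-35,-15,5,25,45): k=(np.abs(L[...,0]-a)<7)&(np.abs(L[...,1])<18)&np.isfinite(z)&(z>40); print(a,np.median(z[k]).round(2),end=' | ')
m=(np.abs(L[...,0])<100)&(np.abs(L[...,1])<35)&(z>46)&(z<56.); m=cv2.morphologyEx(m.astype(np.uint8),cv2.MORPH_OPEN,np.ones((5,5)))>0
print('stone',cv2.minAreaRect(L[m].astype(np.float32)))
m=(L[...,0]>45)&(L[...,0]<90)&(np.abs(L[...,1])<25)&(z>57)&(z<66); print('lip',np.percentile(L[m],[2,98],axis=0).round(1).tolist())
m=(L[...,0]<-56)&(L[...,0]>-90)&(np.abs(L[...,1])<25)&(z>35)&(z<44); print('stop',np.percentile(L[m],[2,98],axis=0).round(1).tolist())
E
```

```text
at [ 0.6415 -0.1634  0.2059] yaw 108.86 tool shift cm [20.03  0.69  8.11] turn 0 F [0.  0.5 0.6] w 0.0848
-55 50.94 | -35 50.94 | -15 50.97 | 5 50.91 | 25 50.88 | 45 50.96 | stone ((-2.705047607421875, 0.5047378540039062), (114.74879455566406, 45.47804641723633), 0.2540540099143982)
lip [[54.4, -18.7], [71.8, 20.2]]
stop [[-71.9, -23.9], [-60.9, 24.7]]
```

View pics/w9.png

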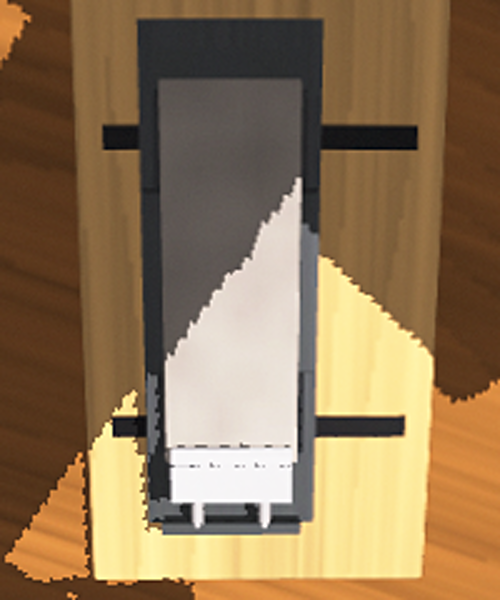

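The stone's top now reads 50.9 mm (50 plus the known 1 mm bias) evenly from end to end. In the crop its end is flush with the stop (row 80), and the lip sits over the other end (row 450–465). I'll hand in.

```bash
python3 -c "
from station import env
print(env.sign_off())"
```

```text
the job is handed in; nothing more can be done
None
```

The smaller stone is seated in the holder and released, and the job is handed in at about 30 s of the 67 s allowed. No verdict was reported.

**What I did:**
- **Tilting:** I gripped the stone near its middle, lifted it, and pivoted it about 10° in the grip against the board's far edge. That is below the 15–20° you advised, but it cleared the stop and the lip.
- **Finding the holder:** the camera put it 11 mm off the board's middle, toward -y. I then felt the floor between the guides.
- **Seating:** I slid the low end under the lip, pushed the jaw back about 7–8 mm, rocked the stone down and eased it back against the stop while still gripped.

**Last checks:**
- The stone's top is level end to end and reads 50.9 mm. The seated height is 50 mm, and the camera reads about 1 mm high.
- It is parallel to the board within about 0.3°, with its end flush with the stop.
- The jaw lip is about 3 mm back from rest, and the tool is clear of everything.
- The highest force read at the wrist was about 20 N. That includes the jaw push and the final press on the stone.

**What failed or disagreed:**
- On the first approach to the stone, the last joint reached its range end and left the tool leaning 2°. I undid this before gripping.
- One tilt reading of 5° was a bad image fit.
- After the first release the camera showed the stop end about 2.6 mm high. When I pressed there, the finger met the stone at 50.0 mm and it did not yield at 16 N. The picture after that showed it level.

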